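# Load a module into the test jig under its sprung flap

## Robot

A 7-joint arm with a two-finger parallel gripper is mounted at the origin on the work surface. World frame = base frame: x ahead of the robot, y to its left, z up, the work surface at z = 0. Lengths are in mm, angles in rad, forces in N, time in s.
With the tool pointing down it reaches from about 425 to 925 mm from the base axis. Payload 6.8 kg.
Tool frame: the origin (TCP) lies at the very end of the fingers, on their centre line; the grasp point (between the pads) lies arm.tcp_to_grasp behind it (arm.tcp_to_grasp is the distance from the TCP to the grasp point, in mm); y points along the fingers, x is the direction in which the jaws open and shut, and the axes are right-handed (so a half turn about y gives the same grasp; the last joint's range is limited). The gripper opens to 88 mm and grips with 3 to 60 N. Pads are 20 mm wide; open, the fingers measure 115 mm over their backs; the gripper's body (75 mm by 178 mm) begins 61 mm behind the grasp point.
Start: joints at [-0.108, 0.477, 0.022, 1.555, -0.011, 1.109, -0.083], TCP at [675.017, 0.007, 222.664] pointing down, gripper open.
Joint ranges: [-2.96, 2.96], [-0.34, 2.1], [-1.41, 1.46], [0.24, 2.44], [-1.37, 4.51], [0.17, 1.92], [-2.96, 2.96]. Speed limits (rad/s): [2.39, 2.39, 3.14, 3.14, 3.14, 3.14, 3.14].

## Interface

Orientations are given as a unit quaternion [w, x, y, z].
In Python, from workcell import sensors, vision, arm gives the robot as it stands.
- The arm moves only by the tool jog_arm, never from a script. Its argument "plan" is a list of rows, each an object of numbers: "ax", "ay", "az": the turn, a rotation vector about the tool's x, y, z in degrees; "dx", "dy", "dz": the shift along the tool's x, y, z in mm; "gripper": the opening, from 0 (shut) to 1 (fully open). A call has 1 to 20 rows; each row is the pose to reach, as a shift and turn from the pose measured when the call began, along the tool's axes at that moment; what a row does not reach only later rows make up. A row lasts 1/8 s, in which the tool goes at most 62.5 mm and 10.7 degrees, less where a joint would pass 70% of its speed; a pose out of reach is approached as far as the arm can. A call with a gripper value outside its range is refused whole. The fingers move at their own pace and stop on an object; the grip force is fixed at half the most. Time passes only in rows, so rows that repeat a pose let the fingers close. It gives the time, the measured TCP pose, the force and the opening at its end, in the units of the state.
- sensors.state(): the state, without advancing time (a new reading comes with each control period).
- vision.capture(name): name is "scene" or "side" or "wrist"; returns a dict with "image" (480x640x3 uint8, red, green, blue), "camera_matrix" (3x3 intrinsics, pixels), "R" (3x3) and "t" (3): a world point X has camera coordinates R X + t. Camera axes: x right, y down, z forward; pixel columns grow to the right and rows downward; lengths in mm; the calibration is good to about 2 mm. A picture is of the moment at which its call begins. There is no depth.
- arm.close_job(): hands the job in, once; it reports no verdict.
The state is a dict: "t": time; "q": joint angles; "joint_vel": joint speeds; "tau": joint torques, N m; "tool_pos": TCP position; "eef_rot": TCP orientation; "wrist_force": force on the tool from outside, world axes, zero at the start; "ft_torque": the same for the moment, N m; "width": opening from 0.0 (shut) to 1.0 (fully open).
Only numpy, scipy, OpenCV 4.12 (cv2) and the standard library are available. Lean on these libraries where they do the work, as an engineer would, in place of code of your own. Each camera call takes 0.05 s, during which the arm holds its last target.

## Task

Load the low white module into the test jig. Press the long wing beside the lane down with one fingertip so that the spring-closed flap stands open, keep it held open, and with the other fingertip push the module along the lane under the flap until it is fully home against the end stop; only then let the wing go so that the flap comes down on the module. Slide the module, never lift it or tip it, do not let the flap touch it before it is home, and leave everything else on the bench where it is.

Things in the scene. Friction and masses are not known exactly. Their poses are not given: they have to be found in the camera images.
- jig: Metal test jig fixed to the bench. Origin on the bench surface under the rocker's shaft, level with the flap's front edge; x = direction the module is pushed, y left, z up; 'jig' mm elsewhere are in this frame. Base plate x -190..60, y -110..12, top z 8; only the bench lies under the wing. Shaft: 8 mm thick, along x at y 0, z 44. Bearing blocks x -189..-175 and 47..61, y -9..9, top z 56.
- lane_home (a point): Where the module's centre is when fully home: jig (16, -50, 23). Lane along jig x at y -50: steel fences 50 mm apart, tops z 21, from x -4 to 52, flared outwards from x -4 to -38 (14 deg); black end stop with its face at x 44, top z 34. When home the module's rear face is at x -12, in front of the flap (x 0), so the pushing finger need not go under the flap.
- rocker (a joint): Sprung rocker, flap and wing in one, rad. 0 = sprung shut: flap slopes down 25 deg to the right, free edge 23 mm above the bench, blocking the lane. About 0.36 = flap resting on the module; clear of it above 0.45; 1.25 = limit. Pressing the wing down raises the flap; let go, the spring shuts it. Torque 0.065 (shut) to 0.13 N m (open): 2 to 5 N at the fingertip.
- flap_edge (a point): Middle of the free edge of the steel flap plate, 40 mm along the lane (jig x 0..40), reaching 50 mm from the shaft to the right (-y), 4 mm thick. Moves with the rocker.
- wing_mid (a point): Point on the top of the steel press wing, 30 mm from the shaft, half-way along it. Wing: left of the shaft, 160 mm long (jig x -165..-5), reaching 50 mm to the left (+y), 4 mm thick. Shut, it slopes up 14 deg to the left (outer edge 58 mm above the bench); at rocker 1.1 down 49 deg, top 20 mm above the bench at jig y 24. Sliding a fingertip along it in x leaves the angle unchanged.
- module_centre (a point): Centre (half-way up) of the module: plain white plastic block 56 (x) x 44 (y) x 30 mm tall, about 120 g, front corners rounded 6 mm, brass screws on top near its rear. It stands on the jig's plate before the lane, its front to +x, 42 to 80 mm short of the flap, turned up to 7 deg and up to 4 mm off the lane's middle.
- module: The same module; origin at the centre of its underside, 15 mm below its centre.
- relay: Bystander: white plug-in relay standing up, 36 x 30 x 52 mm tall, narrower and taller than the module. Origin: centre of its underside.
- fuse: Bystander: cartridge fuse standing on end, 22 mm diameter, 58 mm tall, white with steel caps. Origin: centre of its underside.
- padlock: Bystander: lock-out padlock lying flat, body 38 x 36 x 18 mm, shackle to its +x. Origin: under the centre of its body.
- tape: Bystander: roll of tape lying flat, 64 mm across, 18 mm high. Origin: centre of its underside.
- driver: Bystander: screwdriver lying along its x axis, about 0.2 m long.
- meter: Bystander: yellow hand-held meter lying flat, 150 x 70 x 32 mm. Origin: centre of its underside.
There are look-alikes about, which are no part of the job. Leave any blue or turquoise look-alike of the module alone.

How it is judged:
By the outcome, as a careful person would: the job done as asked, in the order asked, and still so for the second after the job is handed in, with the robot touching nothing.
It also fails if it takes over 35 s, if anything falls off the work surface, if the arm or the gripper's body presses on something with over 40 N, if the wrist force passes 120 N, or if a joint passes its speed limit or range.

## Working session

There is one attempt and no reset: what is moved stays moved. The work goes in short steps, Python scripts to look and compute and a tool call to move; the robot and the scene stay as the last step left them, time stands still between calls to the robot, and variables do not carry over. Pictures are saved under pics/ and viewed, and the job is handed in when it is done.

Besides the shell and the picture viewer there is one more tool, called as name([rows], argument=value, ...), one row to a line, values as JSON. jog_arm: Moves the arm, as the interface text tells. Its arguments: {"type":"object","properties":{"plan":{"type":"array"}},"required":["plan"]}

```bash
ls; mkdir -p pics; python3 - <<'E'
from workcell import sensors, vision, arm
import cv2,json
print(sensors.state()); print(arm.tcp_to_grasp)
for n in("scene","side","wrist"):
    c=vision.capture(n); cv2.imwrite(f"pics/{n}0.png",c["image"][:,:,::-1])
    print(n,c["camera_matrix"].tolist(),c["R"].tolist(),c["t"].tolist())
E
```

```text
pics
{'t': 0.0, 'q': array([-0.10810394,  0.47779416,  0.02234362,  1.55646594, -0.01151444,
        1.1092993 , -0.08307038]), 'joint_vel': array([-0.00113543, -0.00231168,  0.00130544,  0.00058422, -0.00068388,
        0.00035623,  0.00180197]), 'tau': array([-1.31144458e-03, -5.82851672e+01,  1.53386436e+00, -2.72606850e+01,
       -5.43364382e-02,  1.69422745e-02,  2.21527275e-04]), 'tool_pos': array([ 6.74383760e+02, -1.23465806e-02,  2.21679667e+02]), 'eef_rot': array([-7.07062043e-01,  7.07150921e-01, -6.32595495e-04, -6.64494283e-04]), 'wrist_force': array([-0.32310713,  0.13876252,  0.08014182]), 'ft_torque': array([ 0.00041644,  0.01178789, -0.03472876]), 'width': 0.9988220770362849}
18.700000000000003
scene [[624.9793774055793, 0.0, 316.7873538607787], [0.0, 624.9793774055793, 237.359857855907], [0.0, 0.0, 1.0]] [[-0.3466806851432712, 0.9379829783350988, -0.0006594711588759952], [0.5818017334080959, 0.21448368093734949, -0.7845403071958126], [-0.7357440081658339, -0.2723686526845234, -0.62007747216206]] [264.2207990180447, -229.88068218545155, 1646.873017303275]
side [[463.8612976125764, 0.0, 316.65493652646717], [0.0, 463.8612976125764, 242.60518276206687], [0.0, 0.0, 1.0]] [[0.9322538836180736, -0.36112475207774636, 0.022172278092366517], [-0.15781507650202728, -0.46101944215212115, -0.8732442244792724], [0.3255719553457857, 0.8105861998544835, -0.48677809574567815]] [-566.7435236186957, 121.4194452090098, 765.3329292958772]
wrist [[357.85701021834063, 0.0, 312.5193235451778], [0.0, 357.85701021834063, 240.98629053892705], [0.0, 0.0, 1.0]] [[0.9999997522103531, -0.0002997285421541059, -0.000636978835375925], [-9.220130420908022e-05, -0.9528025459401077, 0.3035906782972301], [-0.0006979098474737204, -0.30359054434032323, -0.952802337480862]] [-673.4968225977241, -36.71504324904743, 391.8895441715733]
```

View pics/scene0.png

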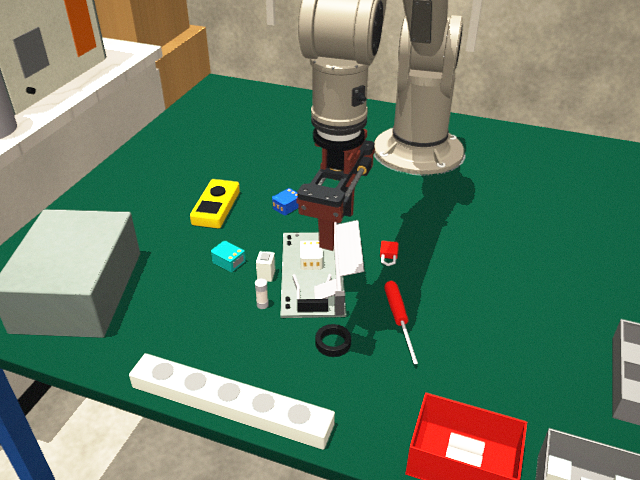

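View pics/side0.png

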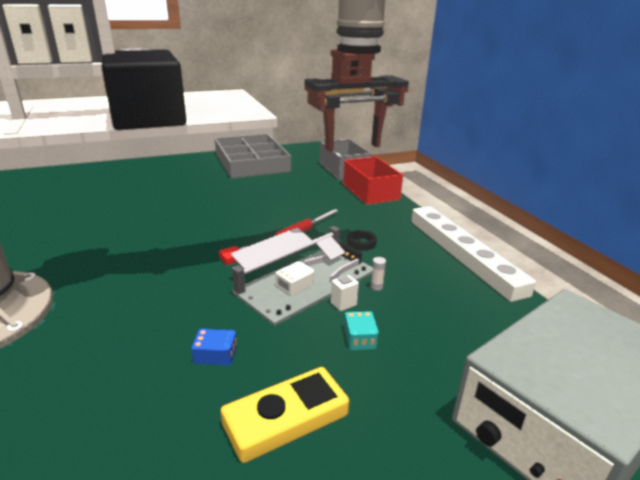

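View pics/wrist0.png

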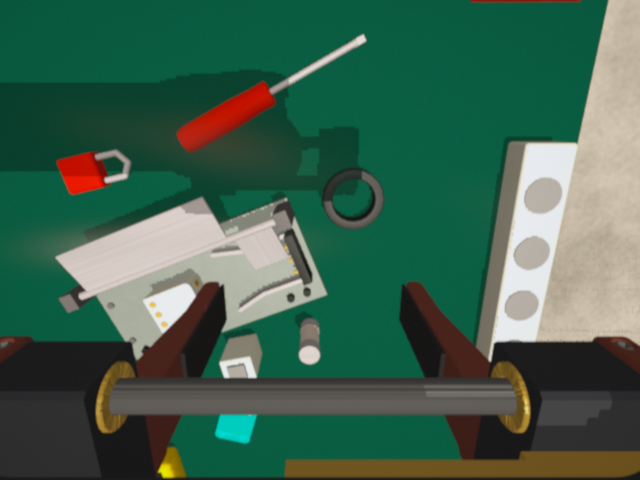

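```bash
python3 - <<'E'
import cv2
a=cv2.imread("pics/wrist0.png")[180:380,40:340]; cv2.imwrite("pics/w0c.png",cv2.resize(a,None,fx=2.6,fy=2.6,interpolation=cv2.INTER_CUBIC))
a=cv2.imread("pics/scene0.png")[210:330,240:400]; cv2.imwrite("pics/s0c.png",cv2.resize(a,None,fx=5,fy=5,interpolation=cv2.INTER_CUBIC))
a=cv2.imread("pics/side0.png")[215:335,215:405]; cv2.imwrite("pics/d0c.png",cv2.resize(a,None,fx=4,fy=4,interpolation=cv2.INTER_CUBIC))
E
```

```text
(no output)
```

View pics/w0c.png

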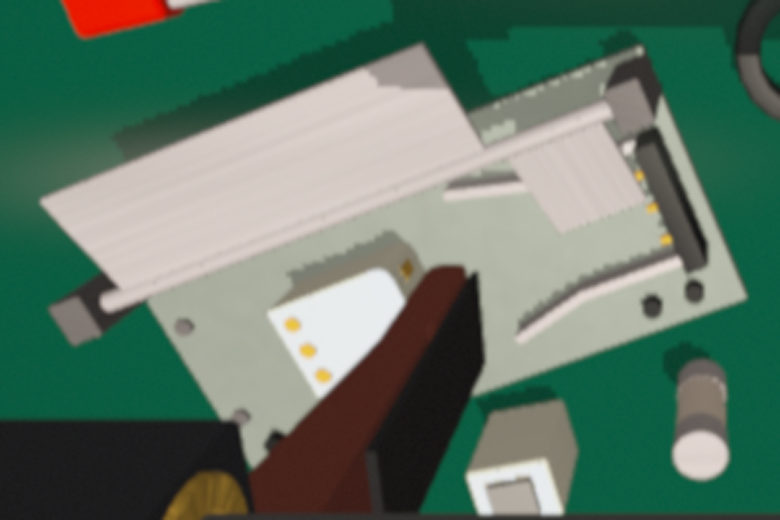

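View pics/s0c.png

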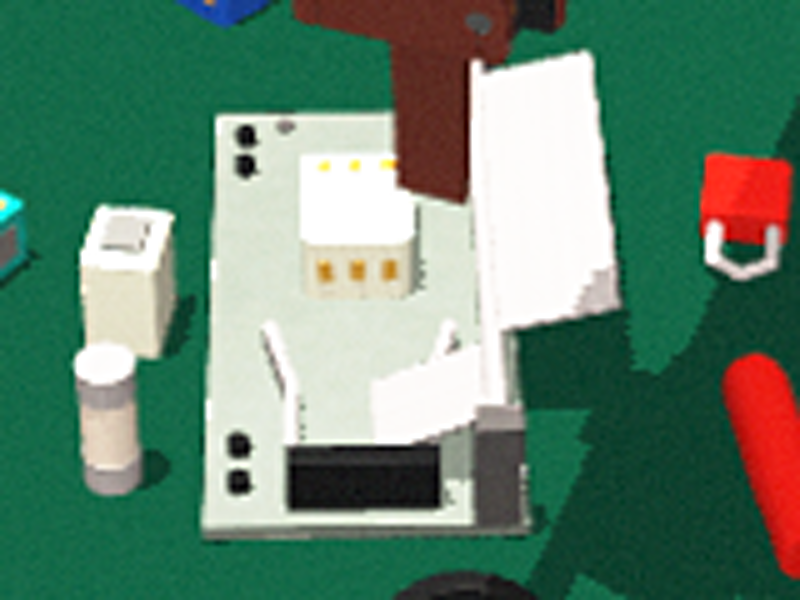

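View pics/d0c.png

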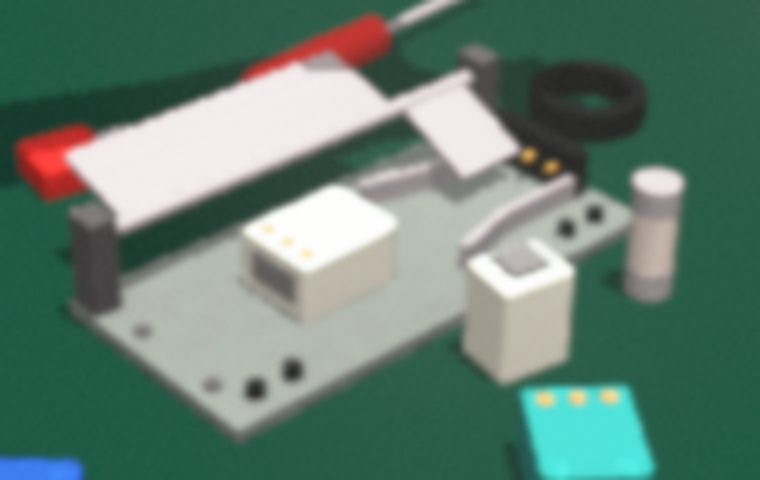

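```bash
cat > h.py <<'E'
import numpy as np, cv2
from workcell import sensors, vision, arm
def ray(c,uv,z):
    K,R,t=c["camera_matrix"],c["R"],c["t"]; C=-R.T@t
    d=R.T@np.linalg.solve(K,[uv[0],uv[1],1.]); s=(z-C[2])/d[2]; return C+s*d
def proj(c,P):
    p=c["camera_matrix"]@(c["R"]@np.asarray(P,float)+c["t"]); return p[:2]/p[2]
def fit(J,W):
    # 2D rigid J->W
    J=np.array(J,float)[:,:2];W=np.array(W)[:,:2]; jm,wm=J.mean(0),W.mean(0)
    a,b=J-jm,W-wm; th=np.arctan2((a[:,0]*b[:,1]-a[:,1]*b[:,0]).sum(),(a*b).sum())
    R=np.array([[np.cos(th),-np.sin(th)],[np.sin(th),np.cos(th)]]); o=wm-R@jm
    return th,o,R,(J@R.T+o-W)
E
python3 - <<'E'
from h import *
np.set_printoptions(precision=1,suppress=True)
c={n:vision.capture(n) for n in("scene","side","wrist")}
for n in c: print(n,-c[n]["R"].T@c[n]["t"])
s=lambda u,v:(u/5+240,v/5+210); d=lambda u,v:(u/4+215,v/4+215); w=lambda u,v:(u/2.6+40,v/2.6+180)
A,B,C,D=(-190,-110),(60,-110),(60,12),(-190,12)
L=[("scene",s(217,115),A),("scene",s(203,526),B),("side",d(238,433),A),("side",d(72,305),D),("side",d(633,213),B),("wrist",w(748,298),B),("wrist",w(643,47),C)]
W=[ray(c[n],p,8) for n,p,_ in L]
for l,x in zip(L,W): print(l[0],l[2],x)
th,o,R,r=fit([l[2] for l in L],W); print(np.degrees(th),o); print(r)
M=[("scRL",c["scene"],s(302,155)),("scFL?",c["scene"],s(415,240)),("scFR",c["scene"],s(300,240)),("sdRL",c["side"],d(243,232)),("sdRR",c["side"],d(308,270)),("sdFR",c["side"],d(397,228)),("sdFL",c["side"],d(338,187)),("wRL",c["wrist"],w(268,313)),("wRR",c["wrist"],w(318,398))]
for n,cc,p in M: print(n,R.T@(ray(cc,p,38)[:2]-o))
E
```

```text
scene [1437.  250.  841.]
side [ 298.3 -769.1  491.1]
wrist [673.9  83.8 384.5]
scene (-190, -110) [ 459.4 -189.1    8. ]
scene (60, -110) [690.5 -98.1   8. ]
side (-190, -110) [ 459.3 -193.4    8. ]
side (-190, 12) [415.2 -82.6   8. ]
side (60, -110) [689.1 -96.5   8. ]
wrist (60, -110) [ 691.5 -101.4    8. ]
wrist (60, 12) [647.1  11.8   8. ]
21.953413091896756 [594.5 -19.7]
[[ 0.  -3.7]
 [ 0.8 -1.2]
 [ 0.1  0.6]
 [-1.4  3. ]
 [ 2.2 -2.8]
 [-0.2  2.1]
 [-1.5  2.1]]
scRL [-122.2  -69.7]
scFL? [-66.8 -25.3]
scFR [-68.1 -71. ]
sdRL [-123.4  -31.3]
sdRR [-121.2  -73.4]
sdFR [-69.3 -74.2]
sdFL [-66.  -30.3]
wRL [-122.5  -30. ]
wRR [-123.1  -73. ]
```

Candidates for the module: low white block with screws on the plate (wrist 175,305; scene 312,255; side 295,278) – chosen; relay, taller (scene 265,265); blue block (scene 285,200); turquoise block (scene 228,255); fuse (scene 261,293). The crops confirm the choice: white, low, three brass screws at the rear, on the jig plate. Jig at about (594,-20), yaw 22°; module rear face at jig x ≈ -123, y ≈ -50, hardly turned.

jog_arm([
  {"dx":-20,"dy":5,"dz":-8,"ay":7,"gripper":0.76},
  {"dx":-45,"dy":10,"dz":-17,"ay":16,"gripper":0.76},
  {"dx":-72,"dy":16,"dz":-28,"ay":25,"gripper":0.76},
  {"dx":-100,"dy":22,"dz":-39,"ay":34,"gripper":0.76},
  {"dx":-128,"dy":28,"dz":-50,"ay":43,"gripper":0.76},
  {"dx":-156,"dy":34,"dz":-61,"ay":52,"gripper":0.76},
  {"dx":-184,"dy":42,"dz":-72,"ay":60,"gripper":0.76},
  {"dx":-200,"dy":48,"dz":-78,"ay":66,"gripper":0.76},
  {"dx":-207,"dy":50,"dz":-81,"ay":68,"gripper":0.76},
  {"dx":-207,"dy":50,"dz":-81,"ay":68,"gripper":0.76},
  {"dx":-207,"dy":50,"dz":-81,"ay":68,"gripper":0.76},
])

```text
validation failed for argument at $.pl...
```

```bash
python3 - <<'E'
from h import *
c={n:vision.capture(n) for n in("scene","side","wrist")}
import pickle; pickle.dump(c,open("c1.pkl","wb"))
print(sensors.state())
cv2.imwrite("pics/wrist1.png",c["wrist"]["image"][:,:,::-1])
cv2.imwrite("pics/scene1.png",cv2.resize(c["scene"]["image"][170:330,220:420,::-1],None,fx=3.7,fy=3.7,interpolation=cv2.INTER_CUBIC))
cv2.imwrite("pics/side1.png",cv2.resize(c["side"]["image"][130:340,190:410,::-1],None,fx=2.8,fy=2.8,interpolation=cv2.INTER_CUBIC))
E
```

```text
{'t': 0.45, 'q': array([-0.10809678,  0.47702301,  0.02239235,  1.55549347, -0.0114501 ,
        1.10928602, -0.08309036]), 'joint_vel': array([-6.01101476e-04, -1.05855059e-03, -3.39241463e-04, -1.70637818e-03,
        1.01806490e-03, -6.50924831e-06,  2.79903235e-04]), 'tau': array([-1.12609909e-03, -5.82132125e+01,  1.53113142e+00, -2.72617114e+01,
       -5.43694384e-02,  1.13553187e-02,  3.90207197e-05]), 'tool_pos': array([ 6.74970060e+02, -1.01383538e-02,  2.22608791e+02]), 'eef_rot': array([-7.07094276e-01,  7.07119285e-01, -2.30763487e-05, -3.25270636e-05]), 'wrist_force': array([-0.08459172,  0.28692651,  0.38042597]), 'ft_torque': array([-0.02065614, -0.05242458,  0.04927684]), 'width': 0.9980655794630279}
```

View pics/wrist1.png

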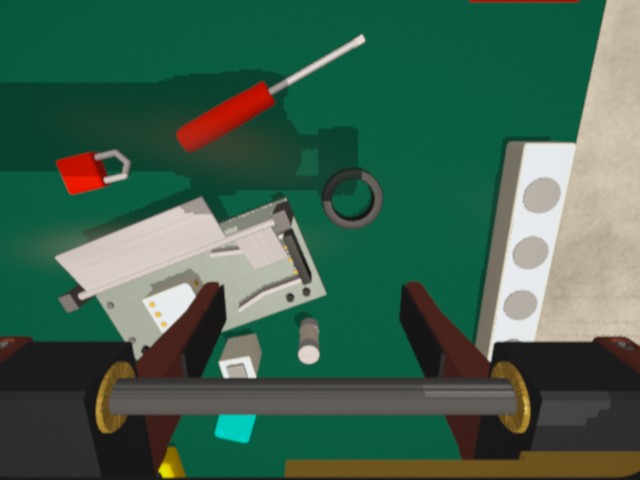

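View pics/scene1.png

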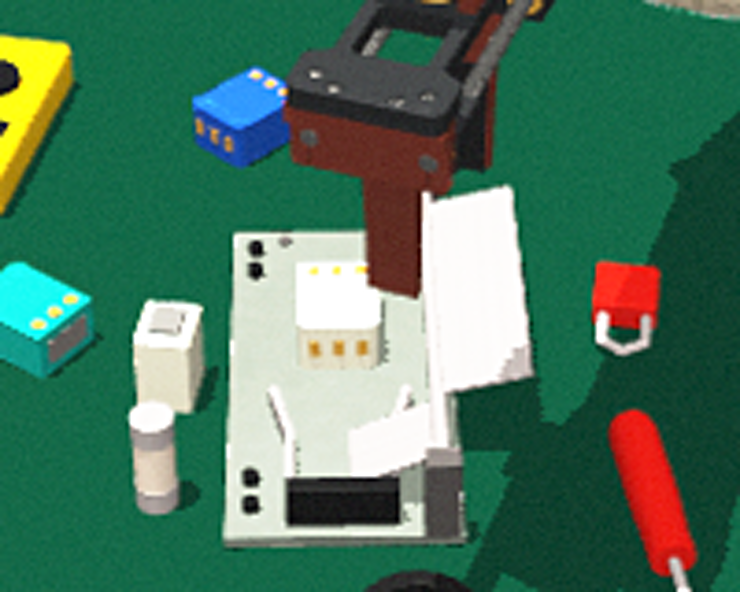

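View pics/side1.png

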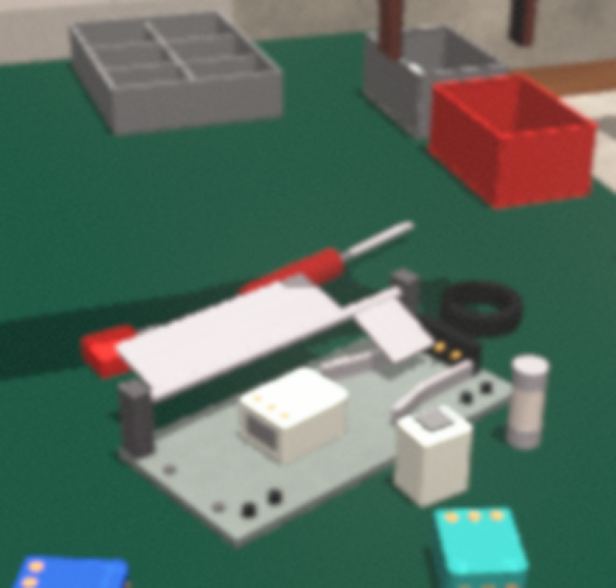

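The move was refused (arm unchanged, same picture). I'll retry with all seven keys in every row.

jog_arm([
  {"ax":0,"ay":7,"az":0,"dx":-20,"dy":5,"dz":-8,"gripper":0.76},
  {"ax":0,"ay":16,"az":0,"dx":-45,"dy":10,"dz":-17,"gripper":0.76},
  {"ax":0,"ay":25,"az":0,"dx":-72,"dy":16,"dz":-28,"gripper":0.76},
  {"ax":0,"ay":34,"az":0,"dx":-100,"dy":22,"dz":-39,"gripper":0.76},
  {"ax":0,"ay":43,"az":0,"dx":-128,"dy":28,"dz":-50,"gripper":0.76},
  {"ax":0,"ay":52,"az":0,"dx":-156,"dy":34,"dz":-61,"gripper":0.76},
  {"ax":0,"ay":60,"az":0,"dx":-184,"dy":42,"dz":-72,"gripper":0.76},
  {"ax":0,"ay":66,"az":0,"dx":-200,"dy":48,"dz":-78,"gripper":0.76},
  {"ax":0,"ay":68,"az":0,"dx":-207,"dy":50,"dz":-81,"gripper":0.76},
  {"ax":0,"ay":68,"az":0,"dx":-207,"dy":50,"dz":-81,"gripper":0.76},
  {"ax":0,"ay":68,"az":0,"dx":-207,"dy":50,"dz":-81,"gripper":0.76},
])

```text
t: 1.82
tool_pos: [469.0, -80.6, 173.0]
eef_rot: [0.587, -0.586, 0.395, -0.395]
wrist_force: [0.4, 0.0, 0.1]
width: 0.759
```

```bash
python3 - <<'E'
from h import *
c={n:vision.capture(n) for n in("scene","side","wrist")}
import pickle; pickle.dump(c,open("c1.pkl","wb"))
s=sensors.state(); print(s["t"],s["tool_pos"],s["q"],s["eef_rot"])
cv2.imwrite("pics/wrist2.png",c["wrist"]["image"][:,:,::-1])
cv2.imwrite("pics/scene2.png",cv2.resize(c["scene"]["image"][170:330,220:420,::-1],None,fx=3.7,fy=3.7,interpolation=cv2.INTER_CUBIC))
cv2.imwrite("pics/side2.png",cv2.resize(c["side"]["image"][100:340,170:410,::-1],None,fx=2.5,fy=2.5,interpolation=cv2.INTER_CUBIC))
E
```

```text
1.975 [468.59507838 -80.74589457 172.74022812] [-0.19358761  0.20986326  0.26630283  2.08587252 -0.07273685  0.85404424
 -1.07075769] [ 0.58648459 -0.58639253  0.39497918 -0.39518486]
```

View pics/wrist2.png

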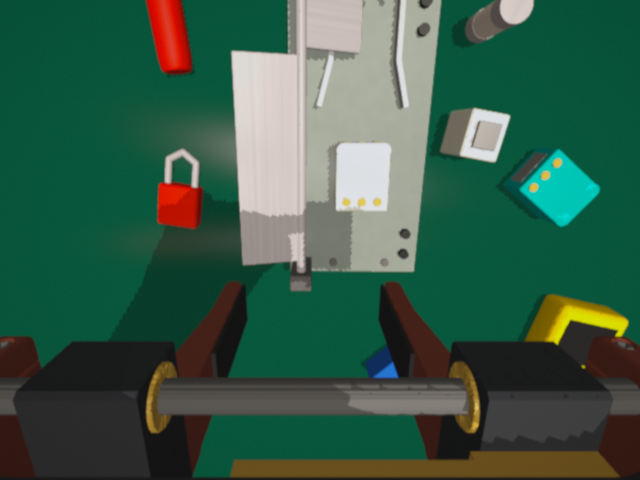

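View pics/scene2.png

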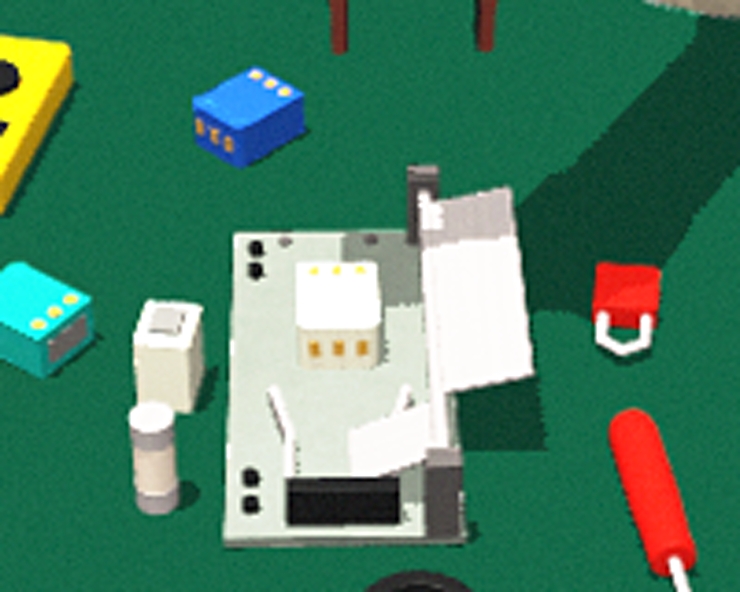

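View pics/side2.png

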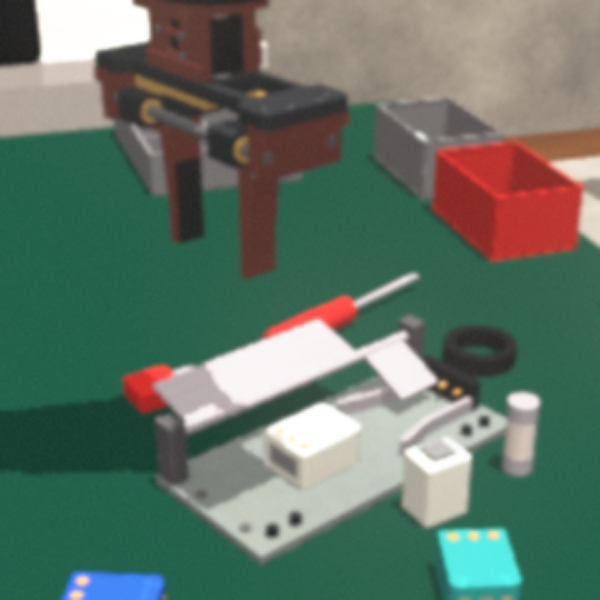

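```bash
python3 - <<'E'
from h import *
import pickle
np.set_printoptions(precision=2,suppress=True)
c=pickle.load(open("c1.pkl","rb")); w=c["wrist"]; im=w["image"]
g=im[150:205,330:400].min(2); print(im[175,360],im[225,400],im[100,380],im[130,430])
m=(im.min(2)>205).astype(np.uint8); m[:, :325]=0; m[:,400:]=0; m[:130]=0; m[225:]=0
m=cv2.morphologyEx(m,cv2.MORPH_CLOSE,np.ones((9,9)))
k,_=cv2.findContours(m,0,2); k=max(k,key=cv2.contourArea); r=cv2.minAreaRect(k); bp=cv2.boxPoints(r); print(r,bp)
# plate: not green -> right edge
green=(im[:,:,1].astype(int)-im[:,:,0]>25)
pts=[]
for v in range(60,262,4):
    if 95<v<215: 
        continue
    u=405
    while not green[v,u]: u+=1
    pts.append((u-.5,v))
for v in range(165,225,4):
    u=400
    while not green[v,u]: u+=1
    pts.append((u-.5,v))
rear=[]
for u in range(325,405,4):
    v=255
    while not green[v,u]: v+=1
    rear.append((u,v-.5))
W=np.array([ray(w,p,8)[:2] for p in pts]); vx,vy,x0,y0=cv2.fitLine(W.astype(np.float32),cv2.DIST_HUBER,0,.01,.01).ravel()
Wr=np.array([ray(w,p,8)[:2] for p in rear]); rx,ry,a0,b0=cv2.fitLine(Wr.astype(np.float32),cv2.DIST_HUBER,0,.01,.01).ravel()
print("right edge ang",np.degrees(np.arctan2(vy,vx)),"rear",np.degrees(np.arctan2(ry,rx)))
s=np.linalg.solve([[vx,-rx],[vy,-ry]],[a0-x0,b0-y0]); A=np.array([x0+s[0]*vx,y0+s[0]*vy]); print("corner A",A)
th=np.arctan2(vy,vx); th=th if np.cos(th)>0 else th-np.pi
R=np.array([[np.cos(th),-np.sin(th)],[np.sin(th),np.cos(th)]]); o=A-R@[-190,-110]; print("origin",o,np.degrees(th))
print("module corners jig",[R.T@(ray(w,p,38)[:2]-o) for p in bp])
# prior jig check: project points
for nm,P in [("B",(60,-110,8)),("stopTopR",(44,-75,34)),("wing rear outer",(-165,48.5,56)),("bearing rear top",(-189,9,56)),("bearing",(-175,-9,56))]:
    Pw=np.r_[R@P[:2]+o,P[2]]
    print(nm,[ (n,proj(c[n],Pw)) for n in c])
st=sensors.state(); print("tcp jig",R.T@(st["tool_pos"][:2]-o), st["tool_pos"][2])
from scipy.spatial.transform import Rotation as Ro
q=st["eef_rot"]; print(Ro.from_quat([*q[1:],q[0]]).as_matrix())
E
```

```text
[221 224 227] [164 169 154] [170 174 159] [ 7 87 60]
((363.5, 176.0), (66.0, 53.0), 90.0) [[337. 143.]
 [390. 143.]
 [390. 209.]
 [337. 209.]]
right edge ang 21.494154 rear -68.98802
corner A [ 457.17 -192.92]
origin [593.66 -20.95] 21.494154
module corners jig [array([-66.83, -28.6 ]), array([-66.41, -71.11]), array([-120.36,  -75.16]), array([-120.78,  -30.25])]
B [('scene', array([279.16, 314.5 ])), ('side', array([374.69, 269.44])), ('wrist', array([444.24, -26.83]))]
stopTopR [('scene', array([297.74, 298.1 ])), ('side', array([356.78, 253.71])), ('wrist', array([405.76, -16.12]))]
wing rear outer [('scene', array([356.69, 220.27])), ('side', array([229.68, 254.99])), ('wrist', array([242.6 , 264.69]))]
bearing rear top [('scene', array([337.35, 213.76])), ('side', array([230.67, 268.38])), ('wrist', array([290.15, 291.25]))]
bearing [('scene', array([329.13, 217.79])), ('side', array([243.33, 269.78])), ('wrist', array([311.33, 276.32]))]
tcp jig [-138.27   -9.81] 172.74022811651227
[[ 0.38  0.    0.93]
 [-0.93 -0.    0.38]
 [ 0.   -1.    0.  ]]
```

```bash
python3 - <<'E'
from h import *
import pickle
np.set_printoptions(precision=1,suppress=True)
c=pickle.load(open("c1.pkl","rb")); th=np.radians(21.7);R=np.array([[np.cos(th),-np.sin(th)],[np.sin(th),np.cos(th)]]);o=np.array([593.7,-20.5])
S=lambda u,v:(u/3.7+220,v/3.7+170);D=lambda u,v:(u/2.5+170,v/2.5+100)
for n,p in [("scene",S(332,52)),("scene",S(348,50)),("scene",S(478,52)),("scene",S(494,50)),("side",D(172,238)),("side",D(202,238)),("side",D(244,278)),("side",D(274,270)),("wrist",(222,283)),("wrist",(246,285)),("wrist",(380,285)),("wrist",(405,283))]:
    print(n,p,R.T@(ray(c[n],p,172.7)[:2]-o))
for n,f in [("scene",3.7)]:
    a=c["scene"]["image"][160:190,300:365,::-1]; cv2.imwrite("pics/f.png",cv2.resize(a,None,fx=12,fy=12,interpolation=cv2.INTER_CUBIC))
E
```

```text
scene (309.72972972972974, 184.05405405405406) [-128.2  -49.5]
scene (314.05405405405406, 183.51351351351352) [-129.9  -41.1]
scene (349.18918918918916, 184.05405405405406) [-126.3   26.7]
scene (353.51351351351354, 183.51351351351352) [-127.9   35.2]
side (238.8, 195.2) [-145.2   36.5]
side (250.8, 195.2) [-129.5   23.4]
side (267.6, 211.2) [-146.7  -45.9]
side (279.6, 208.0) [-124.5  -48.8]
wrist (222, 283) [-129.1   35.5]
wrist (246, 285) [-130.1   23.7]
wrist (380, 285) [-129.8  -42.7]
wrist (405, 283) [-128.6  -55. ]
```

View pics/f.png

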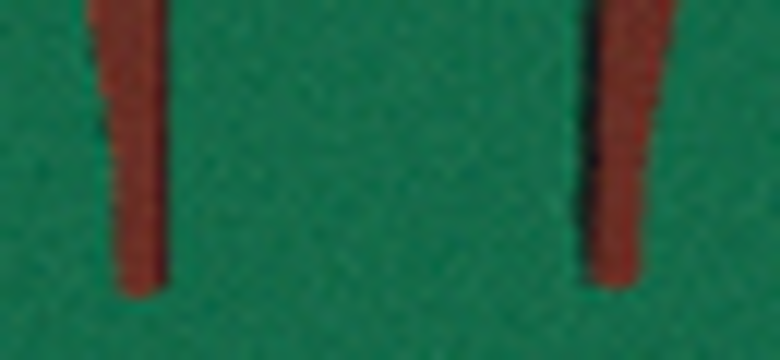

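Wrist view: the module's top quad is at (337–390, 143–209), plate rear-right corner at (414,271), fingertips at (237,285) and (387,285). Fingertips measure at jig y +24 / -43 (inner faces), with front faces at x -128, about 6 mm behind the module's rear. I'll back off 4 mm and descend.

jog_arm([
  {"ax":0,"ay":0,"az":0,"dx":0,"dy":20,"dz":-4,"gripper":0.76},
  {"ax":0,"ay":0,"az":0,"dx":0,"dy":50,"dz":-4,"gripper":0.76},
  {"ax":0,"ay":0,"az":0,"dx":0,"dy":80,"dz":-4,"gripper":0.76},
  {"ax":0,"ay":0,"az":0,"dx":0,"dy":100,"dz":-4,"gripper":0.76},
  {"ax":0,"ay":0,"az":0,"dx":0,"dy":103,"dz":-4,"gripper":0.76},
  {"ax":0,"ay":0,"az":0,"dx":0,"dy":103,"dz":-4,"gripper":0.76},
])

```text
t: 2.72
tool_pos: [465.4, -82.3, 70.1]
eef_rot: [0.587, -0.586, 0.395, -0.395]
wrist_force: [0.5, -0.7, -0.2]
width: 0.762
```

```bash
cat > look.py <<'E'
from h import *
import sys
k=sys.argv[1]; np.set_printoptions(precision=2,suppress=True)
th=np.radians(21.7);R=np.array([[np.cos(th),-np.sin(th)],[np.sin(th),np.cos(th)]]);o=np.array([593.7,-20.5])
c={n:vision.capture(n)for n in("scene","side","wrist")}
import pickle; pickle.dump(c,open(f"c{k}.pkl","wb"))
s=sensors.state(); print(s["t"],"jig",R.T@(s["tool_pos"][:2]-o),"z",s["tool_pos"][2],"F jig",R.T@s["wrist_force"][:2],s["wrist_force"][2],s["ft_torque"],s["width"])
rz=lambda a,f:cv2.resize(a,None,fx=f,fy=f,interpolation=cv2.INTER_CUBIC)
a=rz(c["scene"]["image"][200:320,260:380,::-1],4); b=rz(c["side"]["image"][200:340,200:400,::-1],480/200)
b=cv2.copyMakeBorder(b,0,480-b.shape[0],0,0,0) if b.shape[0]<480 else b[:480]
cv2.imwrite(f"pics/l{k}.png",rz(np.hstack([a,b]),800/960)); cv2.imwrite(f"pics/lw{k}.png",c["wrist"]["image"][:,:,::-1])
E
python3 look.py 3
```

```text
2.875 jig [-141.79  -10.07] z 70.59289888017257 F jig [ 0.44 -0.18] 0.6171500917081463 [0.06 0.04 0.04] 0.7639633221889285
```

View pics/l3.png

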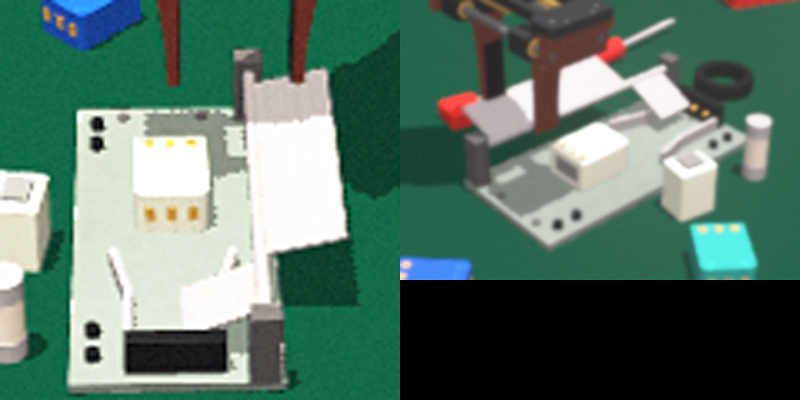

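View pics/lw3.png

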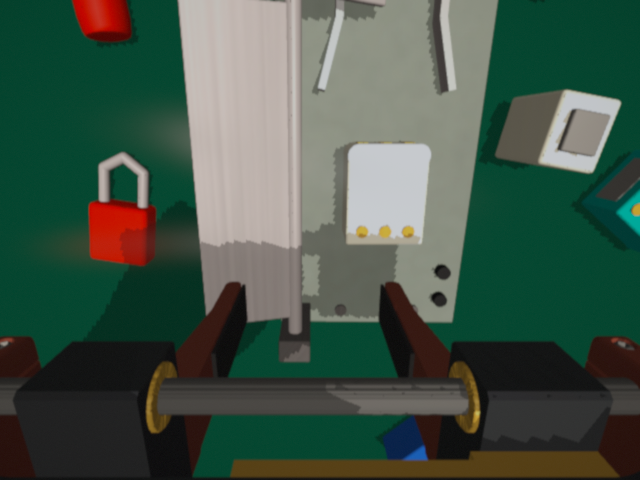

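Tips are at z 70 above the wing and behind the module's rear edge (wrist v≈240). The pushing tip is at (388,287) and the wing tip over the wing at (237,287). Now I'll press down slowly to z≈22.

jog_arm([
  {"ax":0,"ay":0,"az":0,"dx":0,"dy":8,"dz":0,"gripper":0.76},
  {"ax":0,"ay":0,"az":0,"dx":0,"dy":14,"dz":0,"gripper":0.76},
  {"ax":0,"ay":0,"az":0,"dx":0,"dy":19,"dz":0,"gripper":0.76},
  {"ax":0,"ay":0,"az":0,"dx":0,"dy":24,"dz":0,"gripper":0.76},
  {"ax":0,"ay":0,"az":0,"dx":0,"dy":29,"dz":0,"gripper":0.76},
  {"ax":0,"ay":0,"az":0,"dx":0,"dy":34,"dz":0,"gripper":0.76},
  {"ax":0,"ay":0,"az":0,"dx":0,"dy":39,"dz":0,"gripper":0.76},
  {"ax":0,"ay":0,"az":0,"dx":0,"dy":44,"dz":0,"gripper":0.76},
  {"ax":0,"ay":0,"az":0,"dx":0,"dy":48,"dz":0,"gripper":0.76},
  {"ax":0,"ay":0,"az":0,"dx":0,"dy":48,"dz":0,"gripper":0.76},
])

```text
t: 4.12
tool_pos: [466.1, -82.3, 22.4]
eef_rot: [0.587, -0.586, 0.394, -0.396]
wrist_force: [-0.1, 1.3, 4.0]
width: 0.763
```

```bash
python3 look.py 4
```

```text
4.275 jig [-141.41  -10.02] z 22.674049185457402 F jig [0.97 1.91] 3.292266424747905 [0.44 0.09 0.02] 0.7574223552301607
```

View pics/l4.png

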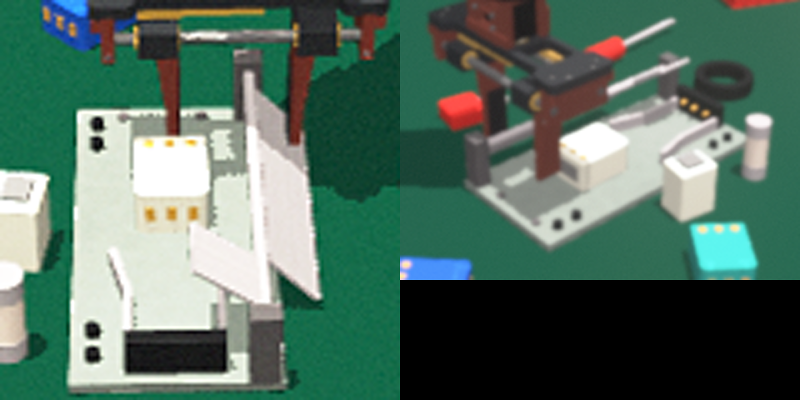

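View pics/lw4.png

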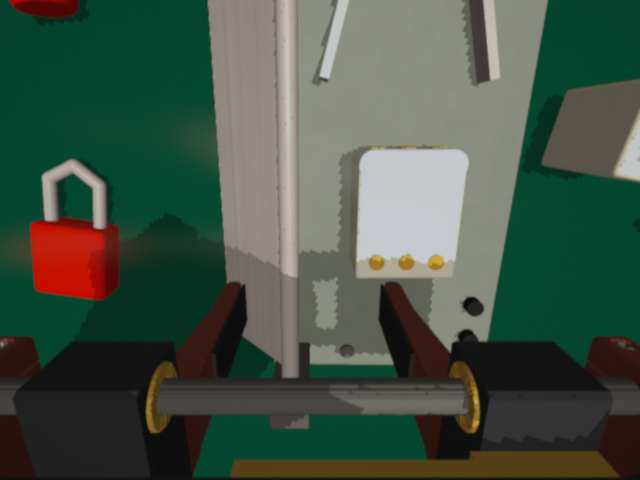

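```bash
python3 - <<'E'
from h import *
import pickle
np.set_printoptions(precision=1,suppress=True)
th=np.radians(21.7);R=np.array([[np.cos(th),-np.sin(th)],[np.sin(th),np.cos(th)]]);o=np.array([593.7,-20.5])
w=pickle.load(open("c4.pkl","rb"))["wrist"]
for z,p in [(38,(356,277)),(38,(455,277)),(38,(360,150)),(38,(468,150)),(21,(325,79)),(21,(490,79)),(22.7,(386,285)),(22.7,(405,285)),(22.7,(245,285)),(8,(489,363)),(8,(547,0))]:
    print(p,z,R.T@(ray(w,p,z)[:2]-o))
E
```

```text
(356, 277) 38 [-122.   -28.8]
(455, 277) 38 [-121.8  -72.9]
(360, 150) 38 [-67.2 -28.1]
(468, 150) 38 [-66.9 -71.2]
(325, 79) 21 [-39.2 -14.3]
(490, 79) 21 [-38.7 -83.8]
(386, 285) 22.7 [-132.8  -46. ]
(405, 285) 22.7 [-132.7  -55.4]
(245, 285) 22.7 [-133.1   23.8]
(489, 363) 8 [-188.6 -112.6]
(547, 0) 8 [  -5.9 -109.4]
```

Flap standing wide open (scene crop 190–270, 225–300), 3–4 N on the wing finger. Module rear face at jig x -122, y mid -51, about 10 mm ahead of the pushing finger. First push stage: 70 mm.

jog_arm([
  {"ax":0,"ay":0,"az":0,"dx":0,"dy":1,"dz":3,"gripper":0.76},
  {"ax":0,"ay":0,"az":0,"dx":0,"dy":1,"dz":6,"gripper":0.76},
  {"ax":0,"ay":0,"az":0,"dx":0,"dy":1,"dz":9,"gripper":0.76},
  {"ax":0,"ay":0,"az":0,"dx":0,"dy":1,"dz":12,"gripper":0.76},
  {"ax":0,"ay":0,"az":0,"dx":0,"dy":1,"dz":15,"gripper":0.76},
  {"ax":0,"ay":0,"az":0,"dx":0,"dy":1,"dz":19,"gripper":0.76},
  {"ax":0,"ay":0,"az":0,"dx":0,"dy":1,"dz":23,"gripper":0.76},
  {"ax":0,"ay":0,"az":0,"dx":0,"dy":1,"dz":27,"gripper":0.76},
  {"ax":0,"ay":0,"az":0,"dx":0,"dy":1,"dz":31,"gripper":0.76},
  {"ax":0,"ay":0,"az":0,"dx":0,"dy":1,"dz":35,"gripper":0.76},
  {"ax":0,"ay":0,"az":0,"dx":0,"dy":1,"dz":39,"gripper":0.76},
  {"ax":0,"ay":0,"az":0,"dx":0,"dy":1,"dz":43,"gripper":0.76},
  {"ax":0,"ay":0,"az":0,"dx":0,"dy":1,"dz":46,"gripper":0.76},
  {"ax":0,"ay":0,"az":0,"dx":0,"dy":1,"dz":48,"gripper":0.76},
  {"ax":0,"ay":0,"az":0,"dx":0,"dy":1,"dz":48,"gripper":0.76},
])

```text
t: 6.15
tool_pos: [510.8, -63.9, 21.8]
eef_rot: [0.587, -0.586, 0.394, -0.396]
wrist_force: [-3.1, 2.2, 1.5]
width: 0.763
```

```bash
python3 look.py 5
```

```text
6.3 jig [-93.06  -9.69] z 21.87563323840178 F jig [-1.84  2.57] 1.6509636204120262 [0.55 0.73 0.07] 0.762986896080033
```

View pics/l5.png

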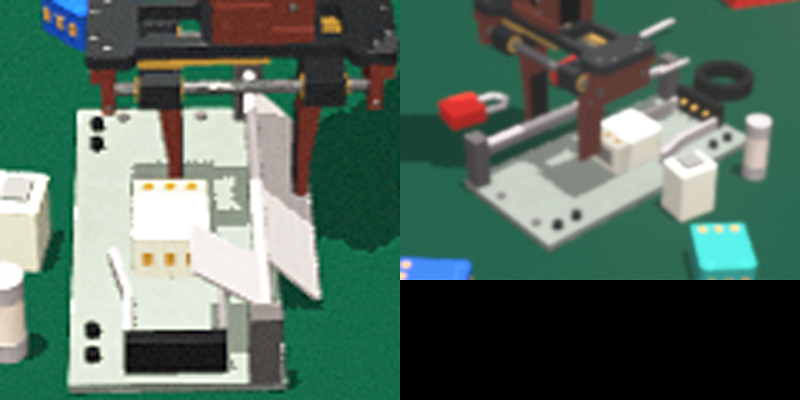

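View pics/lw5.png

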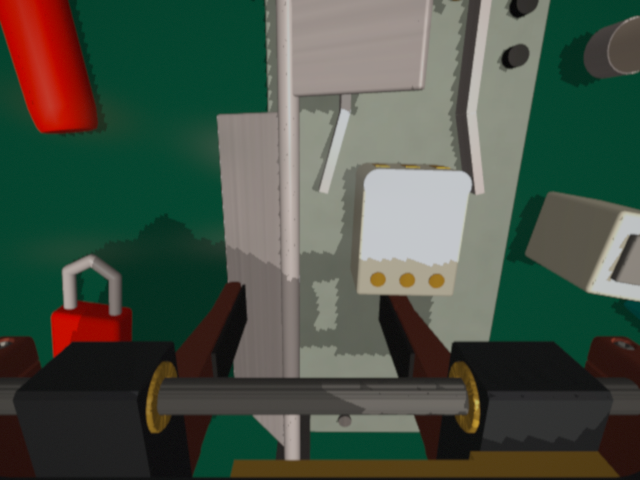

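Module is being pushed straight, upright; front (wrist 362–470, 175) enters the flare between (324,192) and (480,192); flap clear. Next 60 mm.

jog_arm([
  {"ax":0,"ay":0,"az":0,"dx":0,"dy":0,"dz":3,"gripper":0.76},
  {"ax":0,"ay":0,"az":0,"dx":0,"dy":0,"dz":7,"gripper":0.76},
  {"ax":0,"ay":0,"az":0,"dx":0,"dy":0,"dz":11,"gripper":0.76},
  {"ax":0,"ay":0,"az":0,"dx":0,"dy":0,"dz":15,"gripper":0.76},
  {"ax":0,"ay":0,"az":0,"dx":0,"dy":0,"dz":19,"gripper":0.76},
  {"ax":0,"ay":0,"az":0,"dx":0,"dy":0,"dz":23,"gripper":0.76},
  {"ax":0,"ay":0,"az":0,"dx":0,"dy":0,"dz":27,"gripper":0.76},
  {"ax":0,"ay":0,"az":0,"dx":0,"dy":0,"dz":31,"gripper":0.76},
  {"ax":0,"ay":0,"az":0,"dx":0,"dy":0,"dz":35,"gripper":0.76},
  {"ax":0,"ay":0,"az":0,"dx":0,"dy":0,"dz":39,"gripper":0.76},
  {"ax":0,"ay":0,"az":0,"dx":0,"dy":0,"dz":43,"gripper":0.76},
  {"ax":0,"ay":0,"az":0,"dx":0,"dy":0,"dz":47,"gripper":0.76},
  {"ax":0,"ay":0,"az":0,"dx":0,"dy":0,"dz":51,"gripper":0.76},
  {"ax":0,"ay":0,"az":0,"dx":0,"dy":0,"dz":55,"gripper":0.76},
  {"ax":0,"ay":0,"az":0,"dx":0,"dy":0,"dz":58,"gripper":0.76},
  {"ax":0,"ay":0,"az":0,"dx":0,"dy":0,"dz":60,"gripper":0.76},
  {"ax":0,"ay":0,"az":0,"dx":0,"dy":0,"dz":60,"gripper":0.76},
])

```text
t: 8.43
tool_pos: [566.8, -41.2, 22.1]
eef_rot: [0.587, -0.586, 0.394, -0.396]
wrist_force: [-2.9, 0.5, 2.3]
width: 0.761
```

```bash
python3 look.py 6
```

```text
8.575 jig [-32.72  -9.24] z 22.1300831662273 F jig [-1.8   2.05] 1.1758488704141248 [0.54 0.73 0.07] 0.7596723994749455
```

View pics/l6.png

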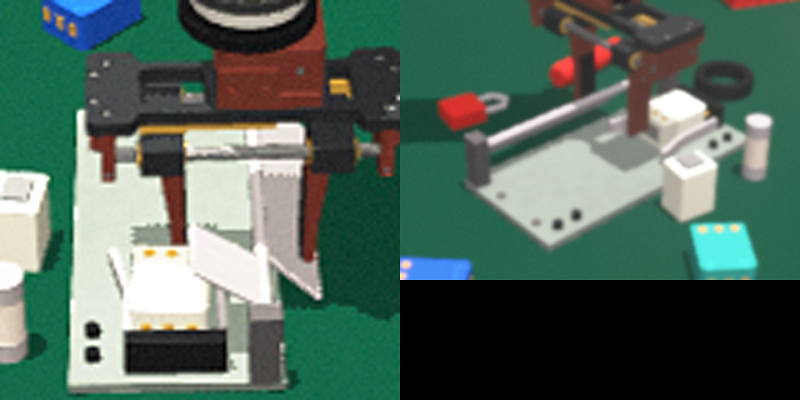

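View pics/lw6.png

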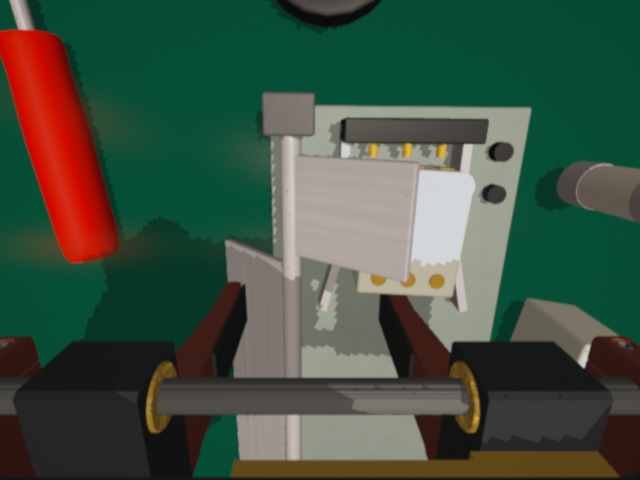

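In the lane under the open flap, pins at (373–443,150) still ahead, ~11 mm to go. Final approach in small steps.

jog_arm([
  {"ax":0,"ay":0,"az":0,"dx":0,"dy":0,"dz":2,"gripper":0.76},
  {"ax":0,"ay":0,"az":0,"dx":0,"dy":0,"dz":4,"gripper":0.76},
  {"ax":0,"ay":0,"az":0,"dx":0,"dy":0,"dz":6,"gripper":0.76},
  {"ax":0,"ay":0,"az":0,"dx":0,"dy":0,"dz":8,"gripper":0.76},
  {"ax":0,"ay":0,"az":0,"dx":0,"dy":0,"dz":10,"gripper":0.76},
  {"ax":0,"ay":0,"az":0,"dx":0,"dy":0,"dz":11,"gripper":0.76},
  {"ax":0,"ay":0,"az":0,"dx":0,"dy":0,"dz":11,"gripper":0.76},
])

```text
t: 9.45
tool_pos: [575.6, -37.6, 22.1]
eef_rot: [0.587, -0.586, 0.395, -0.396]
wrist_force: [-8.4, 0.0, 6.2]
width: 0.757
```

```bash
python3 look.py 7
```

```text
9.6 jig [-23.19  -9.18] z 22.067321681178182 F jig [-7.59  3.3 ] 6.32450265192089 [-0.02  1.85 -0.18] 0.7595905204710596
```

View pics/lw7.png

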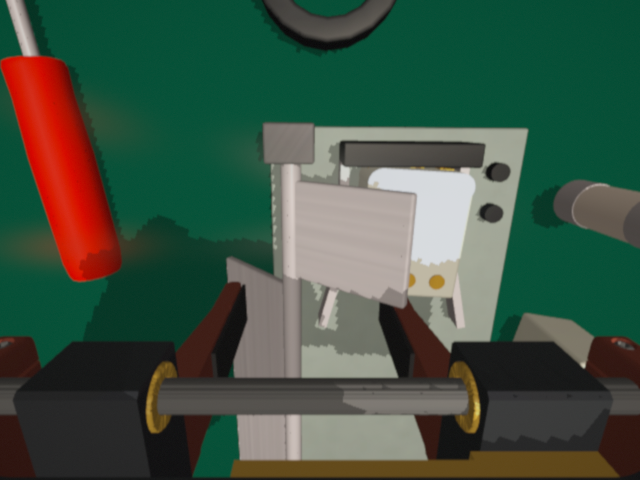

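Force rose to 8 N along the lane with 1.5 mm shortfall — contact with the stop or just the pins. I'll push a little further to tell which.

jog_arm([
  {"ax":0,"ay":0,"az":0,"dx":0,"dy":0,"dz":2,"gripper":0.76},
  {"ax":0,"ay":0,"az":0,"dx":0,"dy":0,"dz":3,"gripper":0.76},
  {"ax":0,"ay":0,"az":0,"dx":0,"dy":0,"dz":4,"gripper":0.76},
  {"ax":0,"ay":0,"az":0,"dx":0,"dy":0,"dz":4,"gripper":0.76},
])

```text
t: 10.1
tool_pos: [575.7, -37.7, 21.8]
eef_rot: [-0.585, 0.587, -0.398, 0.394]
wrist_force: [-13.4, -2.1, 11.8]
width: 0.762
```

```bash
python3 look.py 8
```

```text
10.25 jig [-23.03  -9.27] z 21.76761238561687 F jig [-12.67   4.56] 11.804828957013298 [-0.54  2.89 -0.36] 0.7602814175556567
```

View pics/lw8.png

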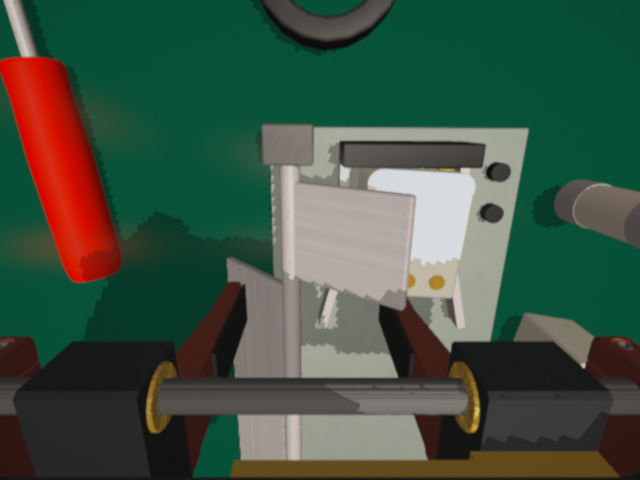

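View pics/l8.png

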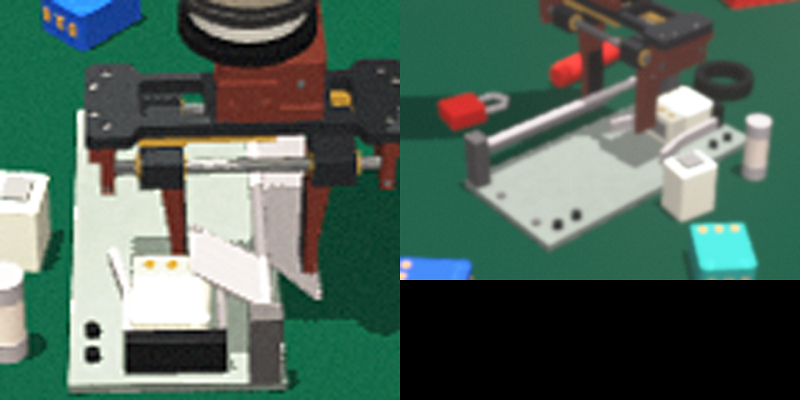

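```bash
python3 - <<'E'
from h import *
import pickle
np.set_printoptions(precision=1,suppress=True)
th=np.radians(21.9);R=np.array([[np.cos(th),-np.sin(th)],[np.sin(th),np.cos(th)]]);o=np.array([593.7,-20.5])
c=pickle.load(open("c8.pkl","rb"));w=c["wrist"]
cv2.imwrite("pics/z8.png",cv2.resize(w["image"][120:320,330:530,::-1],None,fx=3,fy=3,interpolation=cv2.INTER_CUBIC))
cv2.imwrite("pics/y8.png",cv2.resize(c["scene"]["image"][255:320,285:350,::-1],None,fx=9,fy=9,interpolation=cv2.INTER_CUBIC))
for P in [(44,-50,34),(44,-75,34),(44,-65,38),(-12,-60,38),(-12,-72,38),(60,-110,8),(52,-75,21),(-38,-83,21),(0,-40,75)]:
    Pw=np.r_[R@P[:2]+o,P[2]]; print(P,proj(w,Pw),proj(c["scene"],Pw))
E
```

```text
(44, -50, 34) [412.4 167.6] [311.6 298.1]
(44, -75, 34) [473.  167.5] [298.1 298.4]
(44, -65, 38) [452.4 168.7] [303.5 296.7]
(-12, -60, 38) [426.4 295. ] [305.8 276.4]
(-12, -72, 38) [453.1 294.9] [299.5 276.5]
(60, -110, 8) [528.8 126.6] [279.6 314.9]
(52, -75, 21) [462.9 145.8] [298.3 306.4]
(-38, -83, 21) [456.  325.6] [294.  274.2]
(0, -40, 75) [404. 312.] [316.3 265.7]
```

View pics/z8.png

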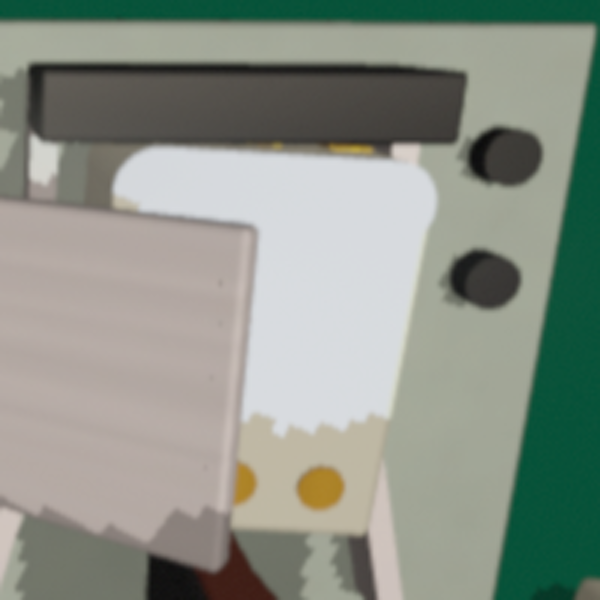

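View pics/y8.png

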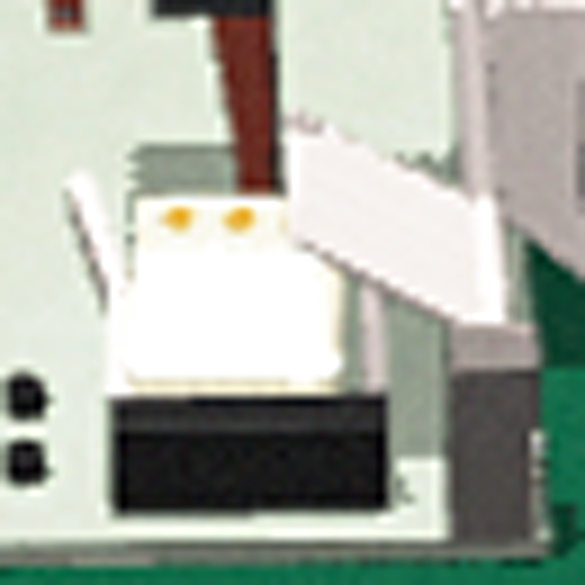

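The crops show the module's left front touching the stop (wrist ≈(380,168)), but the right front lags by ~2–3 mm: it sits about 3° clockwise, held by friction at my finger. I'll keep pushing lightly while dragging the finger 5 mm to the right (tool +x), which should square it up. The wing stays pressed.

jog_arm([
  {"ax":0,"ay":0,"az":0,"dx":1,"dy":0,"dz":2,"gripper":0.76},
  {"ax":0,"ay":0,"az":0,"dx":2,"dy":0,"dz":2,"gripper":0.76},
  {"ax":0,"ay":0,"az":0,"dx":3,"dy":0,"dz":2,"gripper":0.76},
  {"ax":0,"ay":0,"az":0,"dx":4,"dy":0,"dz":2,"gripper":0.76},
  {"ax":0,"ay":0,"az":0,"dx":5,"dy":0,"dz":3,"gripper":0.76},
  {"ax":0,"ay":0,"az":0,"dx":5,"dy":0,"dz":3,"gripper":0.76},
])

```text
t: 11.0
tool_pos: [577.0, -40.0, 21.0]
eef_rot: [-0.584, 0.588, -0.4, 0.392]
wrist_force: [-11.5, 4.0, 5.7]
width: 0.762
```

```bash
cat >> look.py <<'E'
cv2.imwrite(f"pics/z{k}.png",rz(c["wrist"]["image"][120:320,330:530,::-1],3))
E
python3 look.py 9
```

```text
11.15 jig [-22.79 -11.93] z 20.938079988875323 F jig [-10.38   7.7 ] 6.279824472821205 [ 0.78  2.53 -0.28] 0.759604079382387
```

View pics/z9.png

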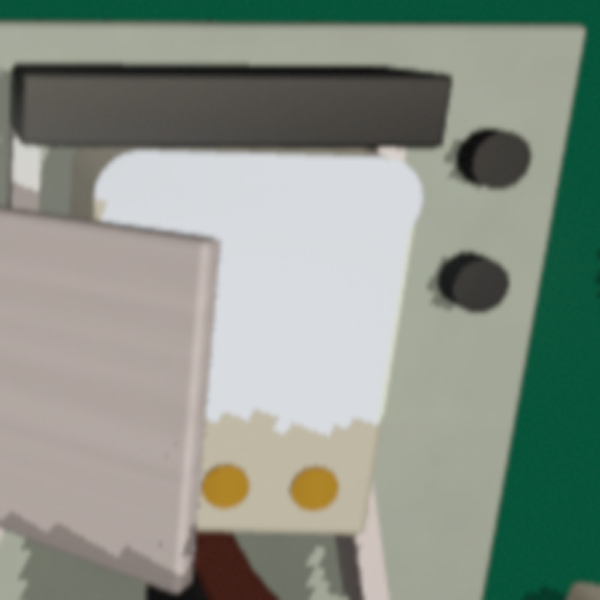

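Now squared: the front edge (crop y 150→155) is parallel to the stop edge (143→147). One more firm push to confirm it won't go further.

jog_arm([
  {"ax":0,"ay":0,"az":0,"dx":1,"dy":0,"dz":3,"gripper":0.76},
  {"ax":0,"ay":0,"az":0,"dx":2,"dy":0,"dz":4,"gripper":0.76},
  {"ax":0,"ay":0,"az":0,"dx":3,"dy":0,"dz":5,"gripper":0.76},
  {"ax":0,"ay":0,"az":0,"dx":3,"dy":0,"dz":5,"gripper":0.76},
])

```text
t: 11.65
tool_pos: [577.3, -40.8, 19.8]
eef_rot: [-0.581, 0.589, -0.404, 0.389]
wrist_force: [-16.5, 1.8, 10.8]
width: 0.758
```

```bash
python3 look.py 10
```

```text
11.8 jig [-22.8  -12.83] z 19.84518424589188 F jig [-13.98   8.33] 10.580824863406631 [ 0.25  3.48 -0.39] 0.7575452055017783
```

View pics/z10.png

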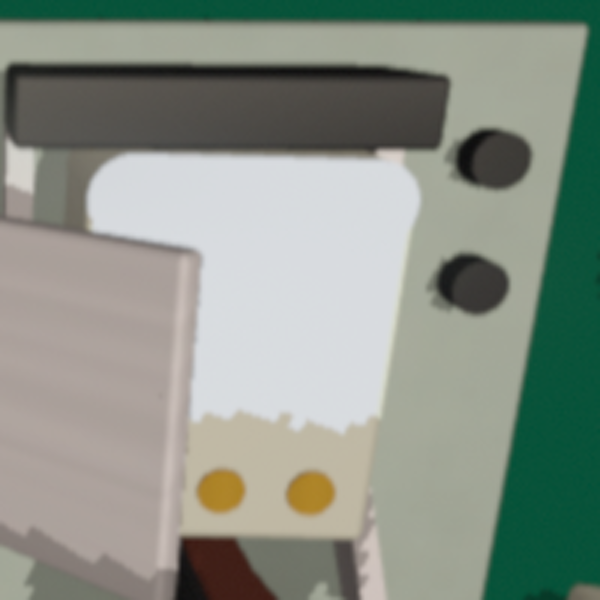

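View pics/l10.png

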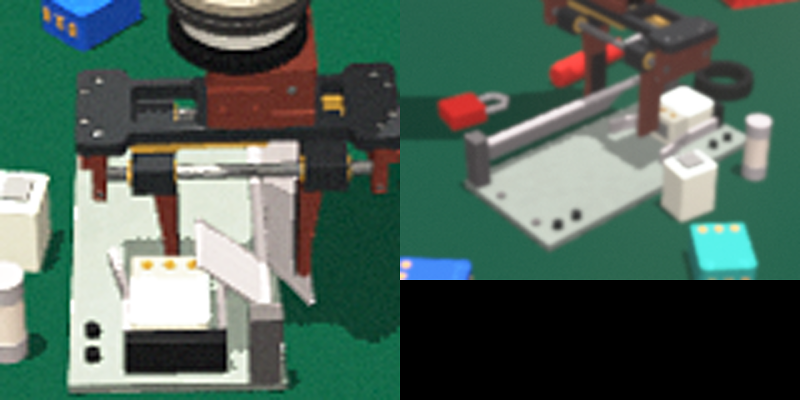

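Module home and square: front edge parallel against the stop, and the finger didn't advance (x -22.8 both times) under 14 N. Next, back the finger off along the lane with the wing still held, then check that the module stayed.

jog_arm([
  {"ax":0,"ay":0,"az":0,"dx":0,"dy":0,"dz":-1,"gripper":0.76},
  {"ax":0,"ay":0,"az":0,"dx":0,"dy":0,"dz":-3,"gripper":0.76},
  {"ax":0,"ay":0,"az":0,"dx":0,"dy":0,"dz":-6,"gripper":0.76},
  {"ax":0,"ay":0,"az":0,"dx":0,"dy":0,"dz":-10,"gripper":0.76},
  {"ax":0,"ay":0,"az":0,"dx":0,"dy":0,"dz":-14,"gripper":0.76},
  {"ax":0,"ay":0,"az":0,"dx":0,"dy":0,"dz":-14,"gripper":0.76},
])

```text
t: 12.55
tool_pos: [564.0, -46.5, 20.2]
eef_rot: [-0.581, 0.589, -0.404, 0.39]
wrist_force: [0.9, 3.1, 2.3]
width: 0.757
```

```bash
python3 look.py 11
```

```text
12.7 jig [-37.15 -13.2 ] z 20.164463248299185 F jig [0.5  1.85] 3.3939342669549597 [ 0.66  0.06 -0.01] 0.7643412127865672
```

View pics/z11.png

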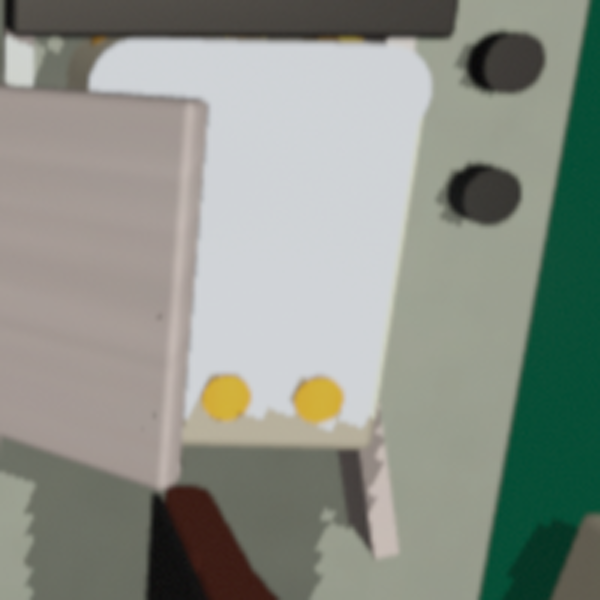

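View pics/l11.png

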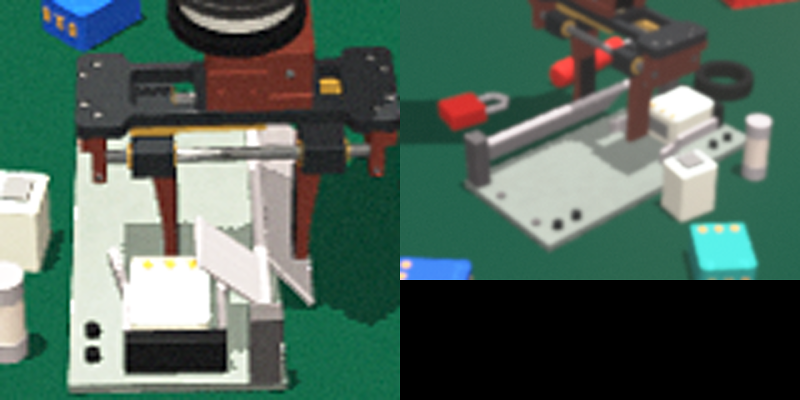

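The module stayed against the stop and square, with the finger 14 mm clear and the wing still held. Now I'll let the wing up slowly, straight up.

jog_arm([
  {"ax":0,"ay":0,"az":0,"dx":0,"dy":-3,"dz":0,"gripper":0.76},
  {"ax":0,"ay":0,"az":0,"dx":0,"dy":-6,"dz":0,"gripper":0.76},
  {"ax":0,"ay":0,"az":0,"dx":0,"dy":-9,"dz":0,"gripper":0.76},
  {"ax":0,"ay":0,"az":0,"dx":0,"dy":-12,"dz":0,"gripper":0.76},
  {"ax":0,"ay":0,"az":0,"dx":0,"dy":-15,"dz":0,"gripper":0.76},
  {"ax":0,"ay":0,"az":0,"dx":0,"dy":-17,"dz":0,"gripper":0.76},
  {"ax":0,"ay":0,"az":0,"dx":0,"dy":-19,"dz":0,"gripper":0.76},
  {"ax":0,"ay":0,"az":0,"dx":0,"dy":-21,"dz":0,"gripper":0.76},
  {"ax":0,"ay":0,"az":0,"dx":0,"dy":-23,"dz":0,"gripper":0.76},
  {"ax":0,"ay":0,"az":0,"dx":0,"dy":-25,"dz":0,"gripper":0.76},
  {"ax":0,"ay":0,"az":0,"dx":0,"dy":-27,"dz":0,"gripper":0.76},
  {"ax":0,"ay":0,"az":0,"dx":0,"dy":-30,"dz":0,"gripper":0.76},
  {"ax":0,"ay":0,"az":0,"dx":0,"dy":-36,"dz":0,"gripper":0.76},
  {"ax":0,"ay":0,"az":0,"dx":0,"dy":-50,"dz":0,"gripper":0.76},
  {"ax":0,"ay":0,"az":0,"dx":0,"dy":-75,"dz":0,"gripper":0.76},
  {"ax":0,"ay":0,"az":0,"dx":0,"dy":-105,"dz":0,"gripper":0.76},
  {"ax":0,"ay":0,"az":0,"dx":0,"dy":-130,"dz":0,"gripper":0.76},
  {"ax":0,"ay":0,"az":0,"dx":0,"dy":-140,"dz":0,"gripper":0.76},
  {"ax":0,"ay":0,"az":0,"dx":0,"dy":-140,"dz":0,"gripper":0.76},
])

```text
t: 15.08
tool_pos: [567.7, -46.7, 160.8]
eef_rot: [-0.581, 0.589, -0.403, 0.39]
wrist_force: [-0.5, 0.1, 0.8]
width: 0.758
```

```bash
python3 look.py 12
```

```text
15.225 jig [-34.89 -14.28] z 159.1314396354907 F jig [-0.48  0.03] -0.7030700420354475 [ 0.02  0.05 -0.01] 0.7560218303395121
```

View pics/lw12.png

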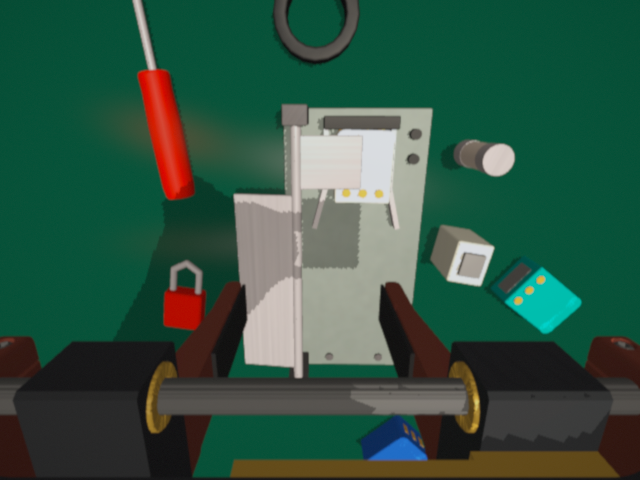

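View pics/l12.png

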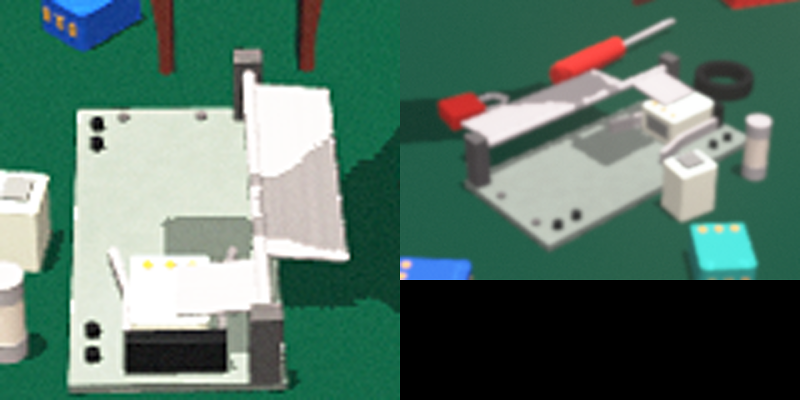

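```bash
python3 - <<'E'
from h import *
import pickle
np.set_printoptions(precision=1,suppress=True)
th=np.radians(21.9);R=np.array([[np.cos(th),-np.sin(th)],[np.sin(th),np.cos(th)]]);o=np.array([593.7,-20.5])
c=pickle.load(open("c12.pkl","rb"));w=c["wrist"]
cv2.imwrite("pics/z12.png",cv2.resize(w["image"][95:235,280:440,::-1],None,fx=5,fy=4.2,interpolation=cv2.INTER_CUBIC))
for p,z in [((336,203),38),((393,204),38),((395,131),38),((400,129),34),((327,129),34)]: print(p,R.T@(ray(w,p,z)[:2]-o))
E
```

```text
(336, 203) [-12.5 -31.6]
(393, 204) [-13.3 -77.3]
(395, 131) [ 42.7 -74.9]
(400, 129) [ 44.  -79.5]
(327, 129) [ 44.2 -23.9]
```

View pics/z12.png

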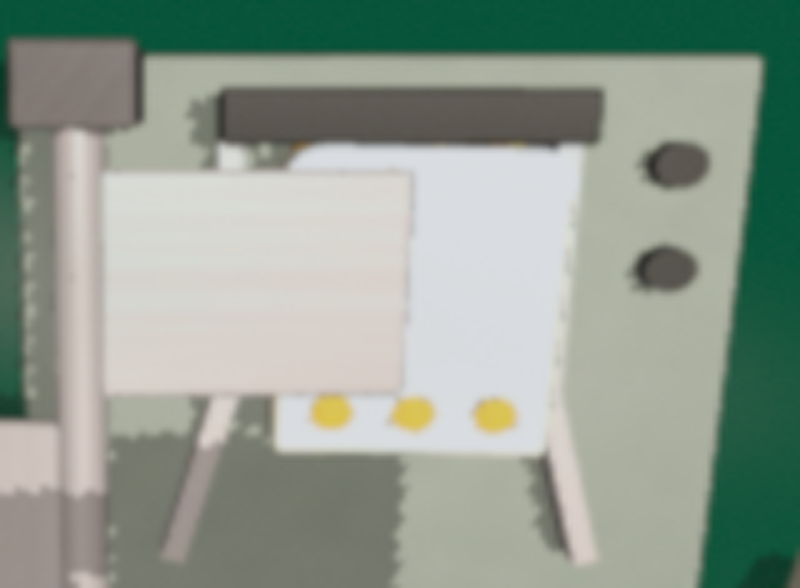

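Final view: flap lies flat on the module, the module's front meets the stop (measured x 43–44), its rear is at x ≈ -12.5, square, and the gripper is clear.

```bash
python3 -c "
from workcell import arm,sensors
s=sensors.state();print(s['t'],s['wrist_force'])
print(arm.close_job())"
```

```text
15.225 [-0.45602358 -0.15232269 -0.70307004]
the job is handed in; nothing more can be done
None
```

The module is loaded: it is home against the end stop with the flap resting on it, and I handed the job in at 15.2 s. One fingertip held the wing down from before the push until I let it go. The other pushed the module up the lane. I then backed that finger 14 mm clear and raised the wing slowly.

- **Mended on the way:** the module first met the stop about 3° askew, with its right front corner 2–3 mm short. I dragged the finger 5 mm to the right while pushing lightly, which squared it. A final push (14 N) did not move it any further.
- **Last checks:**
  - The module is square. Its rear face measured at jig x -12.5 to -13.3 (nominal -12) and its front at 42.7 against the stop at 44. That leaves up to about 1 mm unexplained; one pixel is about 0.75 mm and the calibration is good to 2 mm.
  - The flap lies on the module, the gripper is 160 mm up touching nothing (force about 0), and no bystander in the last views looked moved.
- **Refused move:** the first move call was rejected because its rows lacked some keys. The arm did not move.

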